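# Press the cyclone cap home in the dust bin with the seating tool

## Robot

A 6-joint arm with a two-finger parallel gripper is mounted at the origin on the work surface. World frame = base frame: x ahead of the robot, y to its left, z up, the work surface at z = 0. Lengths are in mm, angles in rad, forces in N, time in s.
With the tool pointing down it reaches from about 275 to 750 mm from the base axis. Payload 10.2 kg.
Tool frame: the origin (TCP) lies between the finger pads; the fingertips stand 8 mm ahead of it and the grasp point (between the pads) lies 11 mm behind it; z points along the fingers, x is the direction in which the jaws open and shut, and the axes are right-handed (so a half turn about z gives the same grasp; the last joint's range is limited). The gripper opens to 85 mm and grips with 20 to 120 N. Pads are 22 mm wide; open, the fingers measure 114 mm over their backs; the gripper's body (76 mm by 85 mm) begins 54 mm behind the grasp point. The pads swing forward as they close: fully open they stand 13 mm farther back than shut.
Start: joints at [1.125, 0.313, 1.498, -0, 1.331, -0.223], TCP at [116.017, 512.027, 239.294] pointing down, gripper open.
Joint ranges: [-2.94, 2.94], [-0.97, 2.17], [0.19, 2.56], [-1.23, 4.37], [0.02, 3.11], [-2.88, 2.88]. Speed limits (rad/s): [2.39, 2.39, 3.01, 3.14, 3.14, 3.14].

## Interface

Orientations are given as a unit quaternion [w, x, y, z].
In Python, from rig import sense, eyes, ctrl gives the robot as it stands.
- The arm moves only by the tool move_arm, never from a script. Its argument "rows" is a list that holds one entry, the list of rows, each a list of 5 numbers: the shift along the tool's x, y, z in mm, then the turn about the tool's z in units of 6 degrees (1.0 is 6 degrees), then the gripper command: -1 is shut, 1 is fully open, values between are in proportion. In form: [[[dx, dy, dz, roll, jaw], ...]]. A call has 1 to 12 rows; each row is the pose to reach, as a shift and turn from the pose measured when the call began, along the tool's axes at that moment; what a row does not reach only later rows make up. A row lasts 1/8 s, in which the tool goes at most 62.5 mm and 10.7 degrees, less where a joint would pass 70% of its speed; a pose out of reach is approached as far as the arm can. A call with a gripper value outside its range is refused whole. The fingers move at their own pace and stop on an object; "squeeze" is the grip in N (left out, the last holds). Time passes only in rows, so rows that repeat a pose let the fingers close. It gives the time, the measured TCP pose, the force and the opening at its end, in the units of the state.
- sense(): the state, without advancing time (a new reading comes with each control period).
- eyes.capture(name): name is "side" or "top"; returns a dict with "color" (384x512x3 uint8, blue, green, red), "vertical_fov" (degrees; the focal length in pixels is half the picture's height over the tangent of half this angle, whatever the lens; pixels are square), "cx", "cy" (the principal point, pixels), "k1" (the pictures are not rectified: a ray, as slopes to the right and down, at radius r is drawn at 1 + k1 r^2 times it, then the intrinsics apply), "xyz" and "attitude" of the camera in the world. Camera axes: x right, y down, z forward; pixel columns grow to the right and rows downward; lengths in mm; the calibration is good to about 2 mm. A picture is of the moment at which its call begins. There is no depth.
- ctrl.finish_job(): hands the job in, once; it reports no verdict.
The state is a dict: "time_s": time; "joints": joint angles; "dq": joint speeds; "tau": joint torques, N m; "eef_pos": TCP position; "ee_rot": TCP orientation; "force": force on the tool from outside, world axes, zero at the start; "wrist_torque": the same for the moment, N m; "grip_width": opening from 0.0 (shut) to 1.0 (fully open).
Only numpy, scipy, OpenCV 4.12 (cv2) and the standard library are available. Lean on these libraries where they do the work, as an engineer would, in place of code of your own. Each camera call takes 0.05 s, during which the arm holds its last target. There are 200 camera calls.

## Task

The cyclone cap is standing proud in the mouth of the dust bin. Take the seating tool by its wooden handle, press its disc squarely and centrally down on the cap until the cap clicks home, level with the rim of the bin's collar, then stand the tool back upright on the counter about where you found it. Keep hold of the tool while you press (no dropping it on the cap), keep the gripper itself off the cap, and leave everything else lying where it is.

Things in the scene. Friction and masses are not known exactly. Their poses are not given: they have to be found in the camera images.
- bin: Dust bin of a cyclone vacuum cleaner: a clear cylinder 116 mm across with a grey collar on top, upright in a 150 x 150 mm steel cradle screwed to the counter, so it cannot move. Origin on its axis at counter level, z up. A carry handle reaches 101 mm from the axis on its +x side, the black thumb tab of the release latch 76 mm on its -x side.
- bin_seat (a point): Point on the bin's axis 126 mm above the counter, at the ledge on which the cap sits when home: the cap's origin is then within about 2 mm of this point. Axes as bin.
- bin_rim (a point): Point on the bin's axis in the plane of the collar's rim, 152 mm above the counter. The collar's mouth is 104 mm across inside, 124 mm outside. Inside it, at 60 degrees either side of +x and at -x, three sprung clips (the latch is one) reach 6 mm inwards.
- latch (a joint): How far the release latch is pushed outwards, m: 0 at rest, about 0.004 while the cap's flange passes, 0 again once sprung back over it; the other two clips alike. Pressing the cap down takes up to about 10 to 16 N, most when it is about 7 mm down; after 11 mm the clips snap over the flange and it drops home.
- cap: Cyclone cap standing loose in the bin's mouth, about 70 g: a flange 100 mm across and 4.5 mm thick, above it a body 86 mm across, 26 mm tall in all, flat crown with a 2 mm dish. Origin at the centre of its underside, z up. It starts about level on the ramps of the three clips, crown about 14 mm above the collar's rim, and goes straight down; home, the crown is level with the rim.
- tool: Seating tool, about 0.28 kg: a flat nylon disc 88 mm across and 16 mm thick, a round beech handle standing on its middle, 32 mm across from 26 to 98 mm above the disc's underside, rounded top at 105 mm. Starts upright on its disc on the counter. Origin at the centre of the disc's underside, z along the handle.
- cassette_a: One of three alike slim filter cassettes, 70 x 150 x 20 mm, lying flat, long along its y. Origin at the centre of its underside. Bystander.
- cassette_b: One of three alike slim filter cassettes, 70 x 150 x 20 mm, lying flat, long along its y. Origin at the centre of its underside. Bystander.
- cassette_c: One of three alike slim filter cassettes, 70 x 150 x 20 mm, lying flat, long along its y. Origin at the centre of its underside. Bystander.
- saucer: Ceramic saucer with a few screws in it, 144 mm across and 18 mm high. Origin at the centre of its underside. Bystander.
- spudger: Plastic spudger 154 mm long (along its y), 13 mm wide, 7 mm thick, lying flat. Origin at the centre of its underside. Bystander.
- screwdriver: Screwdriver 190 mm long, 26 mm thick at the handle, lying along its x with the tip at +x. Origin under its middle. Bystander.
- grease_tin: Closed round metal tin, 72 mm across and 54 mm high. Origin at the centre of its underside. Bystander.
There are look-alikes about, which are no part of the job. What is shaped like the tool but pink is not meant. Of the things that look like the cap, the middle-sized one is meant.

How it is judged (in metres and radians):
On the way:
1. the seating tool bears on the crown of the still proud cap, held upright and centred (contact force between tool and cap above 3 N and z of cap in the frame of bin_seat above 0.005 m and angle between tool's own z axis and vertical below 0.15 rad and horizontal distance between tool and cap below 0.02 m), for 0.04 s.
At the end, for the whole second after the job is handed in: The cap is home: its origin within 2 mm in height and 5 mm sideways of the seat point, level within 0.03 rad, the latch sprung back (under 1.5 mm). The seating tool stands upright (within 0.1 rad) with its disc on the counter, within 60 mm of where it started. Both are at rest (z of cap in the frame of bin_seat between -0.003 and 0.002 m and horizontal distance between cap and bin_seat below 0.005 m and angle between the z axis of cap and the z axis of bin, either way round below 0.03 rad and value of joint latch below 0.0015 m and distance of tool from where it was at the start of the episode below 0.06 m and angle between tool's own z axis and vertical below 0.1 rad and height (world z) of tool below 0.004 m and linear speed of each of tool, cap below 0.02 m/s); the robot touches nothing.
It fails at once if the gripper or arm itself touches the cap (contact force between any of the fingers, the arm and cap above 1 N).
It fails at once if the tool presses on the cap (over 5 N) while tilted more than 0.15 rad or more than 20 mm off centre (contact force between tool and cap above 5 N and (angle between tool's own z axis and vertical above 0.15 rad or horizontal distance between tool and cap above 0.02 m)).
It fails at once if the tool strikes the cap (over 8 N) while the robot is not holding or pressing it (contact force between tool and cap above 8 N and contact force between each of the fingers, the arm and tool below 0.5 N).
It fails at once if a bystander is moved more than 30 mm (distance of any of cassette_a, cassette_b, cassette_c, saucer, spudger, screwdriver, grease_tin from where it was at the start of the episode above 0.03 m).
It also fails if it takes over 51 s, if anything falls off the work surface, if the arm or the gripper's body presses on something with over 40 N, if the wrist force passes 120 N, or if a joint passes its speed limit or range.

## Working session

There is one attempt and no reset: what is moved stays moved. The work goes in short steps, Python scripts to look and compute and a tool call to move; the robot and the scene stay as the last step left them, time stands still between calls to the robot, and variables do not carry over. Pictures are saved under pics/ and viewed, about 8 in all and at most 12, crops included, and the job is handed in when it is done.

Besides the shell and the picture viewer there is one more tool, called as a command line: name --argument value ..., lists and objects as JSON in quotes. move_arm: Moves the arm, as the interface text tells. Its arguments: {"type":"object","properties":{"rows":{"type":"array","items":{"type":"array","items":{"type":"array","items":{"type":"number"}}}},"squeeze":{"type":"number"}},"required":["rows"]}

```bash
mkdir -p pics
cat > h.py <<'E'
import numpy as np, cv2
from rig import sense, eyes, ctrl
from scipy.spatial.transform import Rotation as R
def shot(name,fn):
    c=eyes.capture(name); cv2.imwrite(f'pics/{fn}.png',c['color']); np.save(f'pics/{fn}.npy',c,allow_pickle=True); return c
def load(fn): return np.load(f'pics/{fn}.npy',allow_pickle=True).item()
def cam(c):
    f=c['color'].shape[0]/2/np.tan(np.radians(c['vertical_fov'])/2)
    a=np.array(c['attitude'],float)
    Rm=a if a.shape==(3,3) else R.from_quat(a,scalar_first=True).as_matrix()
    return f,Rm,np.array(c['xyz'],float)
def pix2plane(c,u,v,z):
    f,Rm,t=cam(c); d=np.array([(u-c['cx'])/f,(v-c['cy'])/f]); s=d.copy()
    for _ in range(30): s=d/(1+c['k1']*(s@s))
    w=Rm@np.array([s[0],s[1],1]); return t+w*(z-t[2])/w[2]
def proj(c,P):
    f,Rm,t=cam(c); p=(np.atleast_2d(P)-t)@Rm; s=p[:,:2]/p[:,2:]
    s=s*(1+c['k1']*(s**2).sum(1,keepdims=True)); return s*f+[c['cx'],c['cy']]
E
python3 - <<'E'
from h import *
print(sense())
ims=[]
for n in('top','side'):
    c=shot(n,n+'0'); print({k:v for k,v in c.items() if k!='color'})
    cv2.imwrite(f'pics/{n}0b.png',cv2.resize(c['color'],(800,600),interpolation=cv2.INTER_CUBIC))
E
```

```text
{'time_s': 0.0, 'joints': array([ 1.12459379e+00,  3.13457911e-01,  1.49845080e+00, -3.53300901e-05,
        1.33099665e+00, -2.23388083e-01]), 'dq': array([ 6.09533417e-04, -3.45532062e-04,  5.16017306e-04, -7.98890439e-04,
       -2.84014754e-04, -7.85838633e-05]), 'tau': array([-1.05491807e-03, -4.12265146e+01, -2.59737647e+01, -2.39760302e-04,
        4.21865378e-03,  9.95796086e-06]), 'eef_pos': array([115.91447261, 511.78464015, 238.72585857]), 'ee_rot': array([ 3.01292559e-04,  7.81334321e-01,  6.24112368e-01, -5.83369246e-04]), 'force': array([-0.28040428, -0.05634888,  0.94061034]), 'wrist_torque': array([0.01464618, 0.03020401, 0.03274556]), 'grip_width': 1.0064210370194595}
{'vertical_fov': 53.90687110189391, 'cx': 256.0877469329099, 'cy': 196.84876075731407, 'k1': -0.03869374395510442, 'xyz': array([ 352.56777336,   27.00953702, 1221.85487394]), 'attitude': array([ 0.05899947, -0.69749458,  0.71220512, -0.05276592])}
{'vertical_fov': 56.580857208842545, 'cx': 258.2687254317003, 'cy': 185.39751787051574, 'k1': -0.08347447312067277, 'xyz': array([457.95752504, 726.47747948, 852.85918709]), 'attitude': array([ 0.01657526, -0.05911372,  0.92837518, -0.36653835])}
```

View pics/top0b.png

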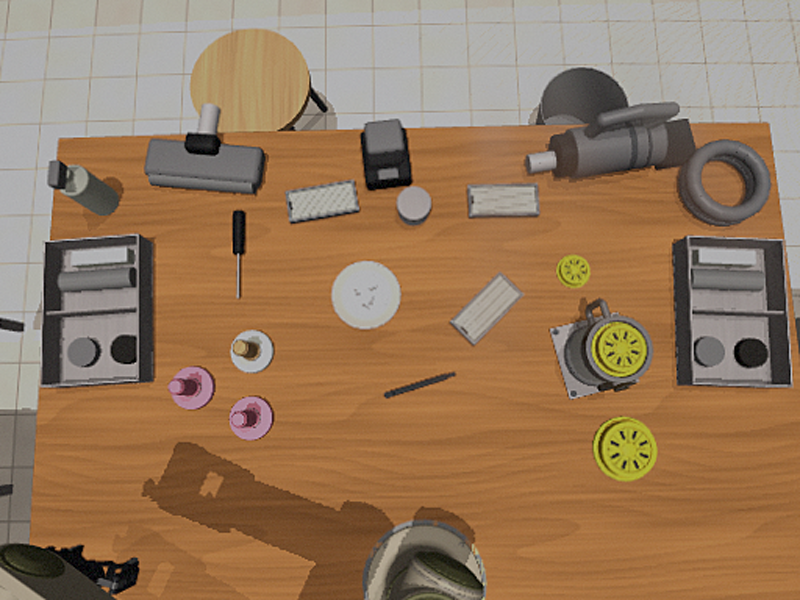

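View pics/side0b.png

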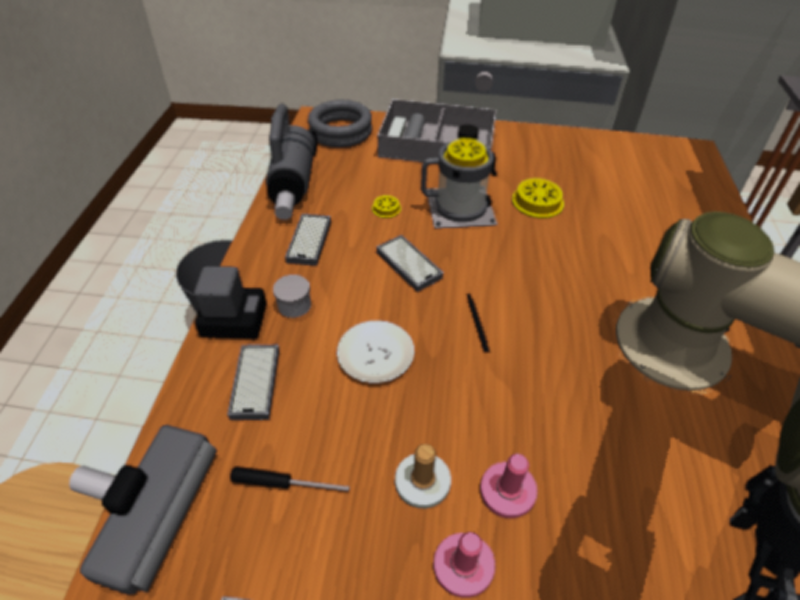

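The top view shows the white disc with wooden handle at (252,351) and the pink look-alikes at (191,388) and (251,418). Yellow caps: small (573,271), middle-sized in the bin mouth (620,349), large (626,449). The tool meant is the wooden and white one. The cap meant is the one in the bin. Next I measure both and check with an overlay crop.

```bash
cat > m.py <<'E'
from h import *
from scipy.optimize import least_squares
th=np.linspace(0,2*np.pi,60,endpoint=False)
def circ(x,y,z,r): return np.c_[x+r*np.cos(th),y+r*np.sin(th),0*th+z]
def blob(c,mask,seed):
    n,l,s,ce=cv2.connectedComponentsWithStats(mask.astype(np.uint8))
    i=min(range(1,n),key=lambda i:np.hypot(*(ce[i]-seed)) if s[i,4]>60 else 1e9)
    return (l==i).astype(np.uint8)
def fit(c,m,z,r0):  # hull of blob -> plane -> min circle
    k=max(cv2.findContours(m,cv2.RETR_EXTERNAL,cv2.CHAIN_APPROX_NONE)[0],key=len)
    P=np.array([pix2plane(c,u,v,z)[:2] for u,v in cv2.convexHull(k)[:,0]])
    s=least_squares(lambda p:np.hypot(*(P-p[:2]).T)-p[2],[*P.mean(0),r0],loss='soft_l1',f_scale=1).x
    return s
E
python3 - <<'E'
from m import *
out=[]
for n,st,sc in(('top',(161,225),(397,223)),('side',(270,307),(298,98))):
    c=load(n+'0'); hsv=cv2.cvtColor(c['color'],cv2.COLOR_BGR2HSV); H,S,V=[hsv[...,i].astype(int) for i in range(3)]
    w=blob(c,(S<60)&(V>130),st); y=blob(c,(H>22)&(H<38)&(S>120)&(V>90),sc)
    t=fit(c,w,14,44); k=fit(c,y,166,43); print(n,'tool',t,w.sum(),'cap',k,y.sum())
    im=cv2.resize(c['color'],None,fx=4,fy=4,interpolation=cv2.INTER_CUBIC)
    def dr(P,col): cv2.polylines(im,[np.int32(proj(c,P)*4+1.5)],True,col,1)
    dr(circ(*t[:2],16,44),(0,0,255)); dr(circ(*t[:2],98,16),(255,0,0)); dr(circ(*t[:2],0,44),(0,255,0))
    dr(circ(*k[:2],166,43),(0,0,255)); dr(circ(*k[:2],152,62),(255,0,0))
    for s in(st,sc):
        u,v=np.array(s)*4; u=max(u,170);v=max(v,150); out.append(cv2.resize(im[v-150:v+150,u-170:u+170],(400,300)))
cv2.imwrite('pics/ov.png',np.vstack([np.hstack(out[:2]),np.hstack(out[2:])]))
E
```

```text
top tool [462.2585811  345.49285833  43.41119114] 392 cap [ 438.1649182  -355.32588352   49.31853448] 882
side tool [464.10937397 347.06638861  43.48992405] 615 cap [ 441.3150592  -345.53639625   52.38773285] 390
```

View pics/ov.png

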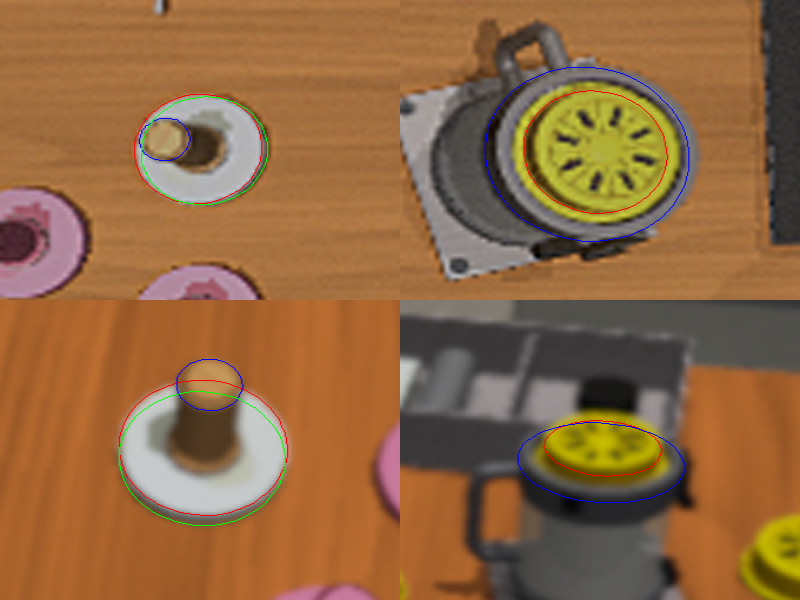

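Picture 3 shows that the tool model (red, green and blue rings) lies on the disc and handle in both views. The tool is at about (463,346). The cap rings are 3–8 mm off, because the yellow blob includes the flange. I'll fit the cap's silhouette properly.

Run:
```python
from m import *
from scipy.optimize import minimize
D={}
for n,sc,parts in(('top',(397,223),[(166,43),(144.5,50)]),('side',(298,98),[(166,43),(152,43)])):
    c=load(n+'0'); hsv=cv2.cvtColor(c['color'],cv2.COLOR_BGR2HSV); H,S,V=[hsv[...,i].astype(int) for i in range(3)]
    y=blob(c,(H>22)&(H<38)&(S>120)&(V>70),sc)
    k=max(cv2.findContours(y,cv2.RETR_EXTERNAL,cv2.CHAIN_APPROX_NONE)[0],key=len)
    u,v=np.array(sc); sl=(slice(max(v-40,0),v+40),slice(u-40,u+40))
    t=np.zeros((384*8,512*8),np.uint8); cv2.fillPoly(t,[cv2.convexHull(k)*8+4],1)
    def cost(p,c=c,t=t,parts=parts):
        P=proj(c,np.vstack([circ(*p,z,r) for z,r in parts]))*8+4
        m=np.zeros_like(t); cv2.fillPoly(m,[cv2.convexHull(np.int32(P))],1)
        return 1-(m&t).sum()/(m|t).sum()
    D[n]=cost
    r=minimize(cost,[432,-347],method='Nelder-Mead',options=dict(initial_simplex=[[432,-347],[440,-347],[432,-340]],xatol=.2)); print(n,r.x,r.fun); D[n+'x']=r.x
p=(D['topx']+D['sidex'])/2
out=[]
for n,s in(('top',(397,223)),('side',(298,98))):
    c=load(n+'0'); im=cv2.resize(c['color'],None,fx=6,fy=6,interpolation=cv2.INTER_CUBIC)
    for z,r,col in((166,43,(0,0,255)),(152,62,(255,0,0)),(152,52,(255,255,0))): cv2.polylines(im,[np.int32(proj(c,circ(*p,z,r))*6+3)],True,col,1)
    u,v=np.array(s)*6; out.append(im[v-200:v+200,u-200:u+200])
cv2.imwrite('pics/ov2.png',np.hstack(out))
```

```text
top [ 439.53094193 -363.03488689] 0.01715713940175767
side [ 441.75371942 -357.65147533] 0.12299571360533423
```

View pics/ov2.png

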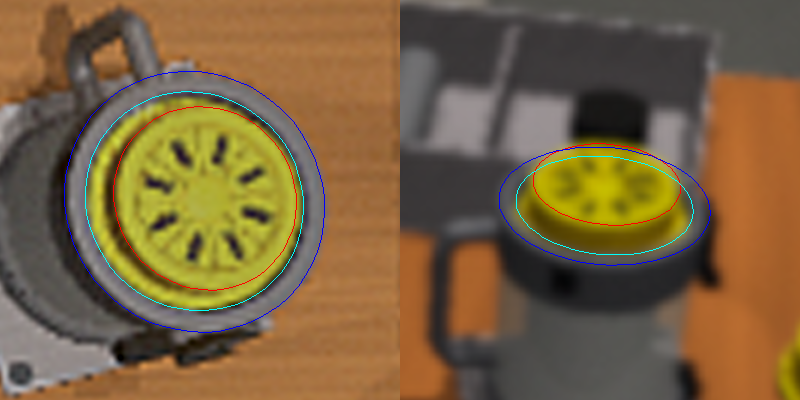

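Picture 4 shows the rings lying on collar and crown in both views. The cap and bin axis is at about (440,-361). Both are within reach, at about 578 and 569 mm from the base. I'll now work out the shifts.

```bash
cat > d.py <<'E'
from h import *
import sys
def d(*T):
    s=sense(); Rm=R.from_quat(s['ee_rot'],scalar_first=True).as_matrix()
    print('t',s['time_s'],'p',s['eef_pos'].round(1),'F',s['force'].round(1),'M',s['wrist_torque'].round(2),'w',round(s['grip_width'],3),'z',Rm[:,2].round(4))
    for t in T: print(t,(Rm.T@(np.array(t)-s['eef_pos'])).round(1))
if __name__=='__main__': d(*eval(sys.argv[1]))
E
python3 d.py '[(463,346,230),(463,346,59)]'
```

```text
t 0.1 p [115.9 511.8 238.8] F [0.1 0.8 0. ] M [-0.01  0.05 -0.04] w 1.002 z [-5.e-04 -1.e-03 -1.e+00]
(463, 346, 230) [-85.  375.2   8.8]
(463, 346, 59) [-84.8 375.2 179.8]
```

move_arm --rows '[[[-10, 45, 0, 0, 1], [-20, 90, 0, 0, 1], [-30, 135, 0, 0, 1], [-41, 180, 2, 0, 1], [-51, 225, 4, 0, 1], [-61, 270, 6, 0, 1], [-71, 315, 8, 0, 1], [-80, 352, 8, 0, 1], [-85, 375, 8, 0, 1], [-85, 375, 8, 0, 1], [-85, 375, 8, 0, 1]]]' --squeeze 60

```text
time_s: 1.48
eef_pos: [462.0, 346.7, 230.8]
ee_rot: [0.0, 0.781, 0.624, -0.001]
force: [0.2, 0.6, -0.1]
grip_width: 0.999
```

```bash
python3 d.py '[(463,346,59)]'
python3 - <<'E'
from m import *
c=shot('top','top1'); im=cv2.resize(c['color'],None,fx=4,fy=4,interpolation=cv2.INTER_CUBIC)
c2=shot('side','side1'); im2=cv2.resize(c2['color'],None,fx=4,fy=4,interpolation=cv2.INTER_CUBIC)
p=sense()['eef_pos']; g=im[700:1100,400:800]; 
cv2.imwrite('pics/g1.png',np.hstack([g,im2[950:1350,880:1280]]))
E
```

```text
t 1.475 p [462.  346.7 230.8] F [ 0.2  0.6 -0.1] M [0.02 0.02 0.06] w 0.999 z [-1.e-03 -9.e-04 -1.e+00]
(463, 346, 59) [ -0.2   1.3 171.8]
```

View pics/g1.png

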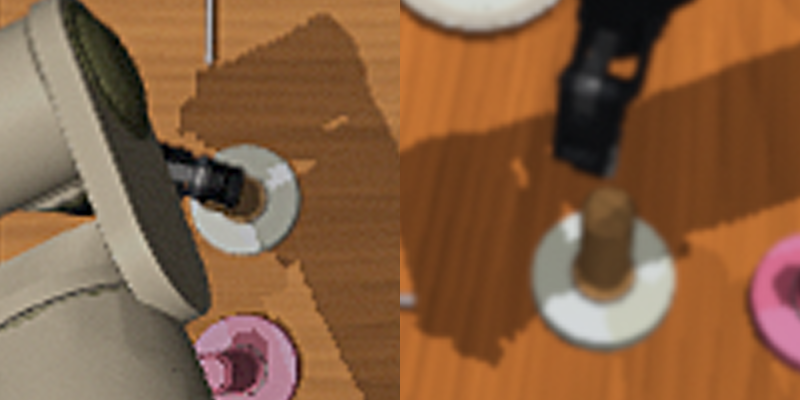

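Picture 5: the fingers stand directly over the wooden handle (left crop about (240,195), right crop about (605,195)), clear of the pink tools. Going down.

move_arm --rows '[[[0, 1, 30, 0, 1], [0, 1, 60, 0, 1], [0, 1, 85, 0, 1], [0, 1, 110, 0, 1], [0, 1, 130, 0, 1], [0, 1, 150, 0, 1], [0, 1, 163, 0, 1], [0, 1, 171, 0, 1], [0, 1, 171, 0, 1]]]'

```text
time_s: 2.7
eef_pos: [462.6, 346.5, 59.9]
ee_rot: [0.0, 0.781, 0.625, -0.001]
force: [-0.5, 0.5, -0.1]
grip_width: 1.001
```

move_arm --rows '[[[0, 0, 0, 0, 0.5], [0, 0, 0, 0, 0.2], [0, 0, 0, 0, 0], [0, 0, 0, 0, -0.15], [0, 0, 0, 0, -0.3], [0, 0, 0, 0, -1], [0, 0, 0, 0, -1], [0, 0, 0, 0, -1]]]'

```text
time_s: 3.7
eef_pos: [462.7, 346.4, 60.2]
ee_rot: [0.0, 0.781, 0.625, -0.001]
force: [-2.3, -2.0, 5.7]
grip_width: 0.36
```

```bash
python3 d.py '[(440.5,-361,265)]'
```

```text
t 3.7 p [462.7 346.4  60.2] F [-2.3 -2.   5.7] M [-0.26  0.31 -0.  ] w 0.36 z [-6.0e-04 -1.1e-03 -1.0e+00]
(440.5, -361, 265) [-695.3  133.5 -204. ]
```

Opening 0.36 × 85 ≈ 31 mm, which matches the 32 mm handle. I'll lift it and check.

move_arm --rows '[[[0, 0, -5, 0, -1], [0, 0, -20, 0, -1], [0, 0, -45, 0, -1], [0, 0, -75, 0, -1], [0, 0, -110, 0, -1], [0, 0, -145, 0, -1], [0, 0, -175, 0, -1], [0, 0, -195, 0, -1], [0, 0, -205, 0, -1], [0, 0, -205, 0, -1], [0, 0, -205, 0, -1]]]' --squeeze 80

```text
time_s: 5.08
eef_pos: [462.6, 346.5, 264.2]
ee_rot: [-0.0, 0.781, 0.625, -0.001]
force: [-0.7, -0.1, -2.8]
grip_width: 0.355
```

```bash
python3 d.py '[(440.5,-361,265)]'
python3 - <<'E'
from m import *
c=shot('side','side2'); im=cv2.resize(c['color'],None,fx=4,fy=4,interpolation=cv2.INTER_CUBIC)
p=sense()['eef_pos']; b=p-[0,0,60.0]
for z,r,col in((0,44,(0,255,0)),(16,44,(0,0,255))): cv2.polylines(im,[np.int32(proj(c,circ(b[0],b[1],b[2]+z,r))*4+1.5)],True,col,1)
u,v=np.int32(proj(c,b+[0,0,50])[0]*4); print(u,v)
cv2.imwrite('pics/g2.png',im[max(v-250,0):v+250,max(u-300,0):u+300])
E
```

```text
t 5.075 p [462.6 346.5 264.2] F [-0.7 -0.1 -2.8] M [0.03 0.05 0.02] w 0.355 z [-0.0022 -0.0018 -1.    ]
(440.5, -361, 265) [-6.951e+02  1.337e+02  5.000e-01]
1103 1013
```

View pics/g2.png

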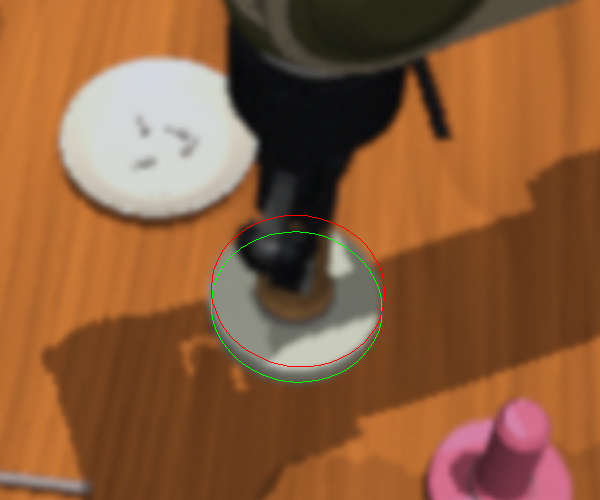

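Picture 6: the tool is held upright and hangs where the rings predict, and the load of 2.8 N is the tool's weight. I'll carry it over to the bin.

move_arm --rows '[[[-10, 2, 0, 0, -1], [-30, 6, 0, 0, -1], [-60, 12, 0, 0, -1], [-97, 19, 0, 0, -1], [-137, 26, 0, 0, -1], [-177, 34, 0, 0, -1], [-217, 42, 0, 0, -1], [-257, 49, 0, 0, -1], [-297, 57, 0, 0, -1], [-330, 63, 0, 0, -1], [-350, 67, 0, 0, -1], [-350, 67, 0, 0, -1]]]'

```text
time_s: 6.62
eef_pos: [450.7, -10.8, 264.7]
ee_rot: [-0.0, 0.782, 0.624, -0.002]
force: [0.9, 0.1, -2.5]
grip_width: 0.353
```

move_arm --rows '[[[-10, 2, 0, 0, -1], [-30, 6, 0, 0, -1], [-60, 12, 0, 0, -1], [-97, 19, 0, 0, -1], [-137, 26, 0, 0, -1], [-177, 34, 0, 0, -1], [-217, 42, 0, 0, -1], [-257, 49, 0, 0, -1], [-297, 57, 0, 0, -1], [-330, 63, 0, 0, -1], [-345, 66, 0, 0, -1], [-345, 66, 0, 0, -1]]]'

```text
time_s: 8.12
eef_pos: [438.6, -361.8, 264.9]
ee_rot: [-0.001, 0.782, 0.624, -0.002]
force: [0.3, 0.6, -3.3]
grip_width: 0.358
```

```bash
python3 d.py '[(440.5,-361,265)]'
python3 - <<'E'
from m import *
p=sense()['eef_pos']; b=p-[0,0,60.0]; o=[]
for n in('top','side'):
    c=shot(n,n+'3'); im=cv2.resize(c['color'],None,fx=5,fy=5,interpolation=cv2.INTER_CUBIC)
    for x,y,z,r,col in((b[0],b[1],b[2],44,(0,255,0)),(b[0],b[1],b[2]+16,44,(0,0,255)),(440.5,-361,166,43,(255,0,255)),(440.5,-361,152,62,(255,0,0))): cv2.polylines(im,[np.int32(proj(c,circ(x,y,z,r))*5+2)],True,col,1)
    u,v=np.int32(proj(c,b)[0]*5); v=max(v,200); o.append(im[v-200:v+200,u-200:u+200])
cv2.imwrite('pics/g3.png',np.hstack(o))
E
```

```text
t 8.125 p [ 438.6 -361.8  264.9] F [ 0.3  0.6 -3.3] M [ 0.07 -0.01 -0.02] w 0.358 z [-0.0031 -0.0011 -1.    ]
(440.5, -361, 265) [ 1.3  1.7 -0.1]
```

View pics/g3.png

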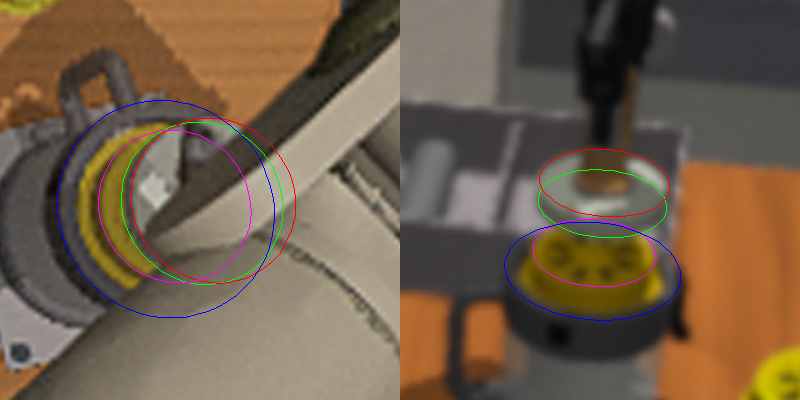

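Picture 7: the disc (green ring, right crop) is level and centred above the proud crown (magenta) to within a few mm. Now down to just above contact, then a slow press.

move_arm --rows '[[[1, 1, 10, 0, -1], [1, 2, 20, 0, -1], [1, 2, 28, 0, -1], [1, 2, 33, 0, -1], [1, 2, 35, 0, -1], [1, 2, 35, 0, -1]]]'

```text
time_s: 8.98
eef_pos: [440.9, -360.4, 230.4]
ee_rot: [-0.0, 0.781, 0.624, -0.001]
force: [0.3, -0.4, -2.6]
grip_width: 0.353
```

move_arm --rows '[[[0, 0, 1, 0, -1], [0, 0, 2, 0, -1], [0, 0, 3, 0, -1], [0, 0, 4, 0, -1], [0, 0, 5, 0, -1], [0, 0, 6, 0, -1], [0, 0, 7, 0, -1], [0, 0, 7, 0, -1]]]'

```text
time_s: 9.98
eef_pos: [441.0, -360.5, 223.7]
ee_rot: [0.0, 0.781, 0.624, -0.001]
force: [-0.0, -1.3, 2.7]
grip_width: 0.353
```

Contact: the net change is about 5.5 N with the cap still proud. Pressing on.

move_arm --rows '[[[0, 0, 1, 0, -1], [0, 0, 2, 0, -1], [0, 0, 3, 0, -1], [0, 0, 4, 0, -1], [0, 0, 5, 0, -1], [0, 0, 6, 0, -1]]]'

```text
time_s: 10.72
eef_pos: [440.8, -360.3, 217.0]
ee_rot: [-0.001, 0.781, 0.624, -0.001]
force: [-0.2, 1.4, -0.1]
grip_width: 0.359
```

move_arm --rows '[[[0, 0, 1, 0, -1], [0, 0, 2, 0, -1], [0, 0, 3, 0, -1], [0, 0, 4, 0, -1], [0, 0, 5, 0, -1], [0, 0, 5, 0, -1]]]'

```text
time_s: 11.48
eef_pos: [440.8, -360.3, 212.3]
ee_rot: [-0.0, 0.781, 0.624, -0.001]
force: [-0.9, 0.6, 2.0]
grip_width: 0.357
```

```bash
python3 d.py '[]'
```

```text
t 11.475 p [ 440.8 -360.3  212.3] F [-0.9  0.6  2. ] M [0.25 0.17 0.06] w 0.357 z [-0.0027 -0.0012 -1.    ]
```

The disc's underside should now be at about 152 mm, the rim level. I'll press a little more to see a firm stop.

move_arm --rows '[[[0, 0, 1, 0, -1], [0, 0, 2, 0, -1], [0, 0, 2, 0, -1]]]'

```text
time_s: 11.85
eef_pos: [440.8, -360.4, 212.2]
ee_rot: [0.0, 0.781, 0.624, -0.001]
force: [-5.3, 4.0, 13.3]
grip_width: 0.355
```

Firm stop at 152 mm: the position moves 0.1 mm for 11 N more. One slightly firmer press, then lift and look.

move_arm --rows '[[[0, 0, 2, 0, -1], [0, 0, 3, 0, -1], [0, 0, 3, 0, -1], [0, 0, 1, 0, -1], [0, 0, 0, 0, -1], [0, 0, -5, 0, -1], [0, 0, -15, 0, -1], [0, 0, -30, 0, -1], [0, 0, -45, 0, -1], [0, 0, -53, 0, -1], [0, 0, -53, 0, -1]]]'

```text
time_s: 13.22
eef_pos: [441.0, -360.3, 265.9]
ee_rot: [0.001, 0.781, 0.624, -0.001]
force: [-0.1, -0.6, -3.0]
grip_width: 0.354
```

```bash
python3 d.py '[(462.7,346.4,265)]'
```

```text
t 13.225 p [ 441.  -360.3  265.9] F [-0.1 -0.6 -3. ] M [ 0.05  0.02 -0.06] w 0.354 z [-0.001  -0.0034 -1.    ]
(462.7, 346.4, 265) [ 694.1 -134.9   -1.6]
```

Back off halfway, then check the cap before putting the tool down.

move_arm --rows '[[[10, -2, 0, 0, -1], [30, -6, 0, 0, -1], [60, -12, 0, 0, -1], [97, -19, 0, 0, -1], [137, -26, 0, 0, -1], [177, -34, 0, 0, -1], [217, -42, 0, 0, -1], [257, -50, 0, 0, -1], [297, -58, 0, 0, -1], [330, -64, 0, 0, -1], [350, -68, 0, 0, -1], [350, -68, 0, 0, -1]]]'

```text
time_s: 14.72
eef_pos: [451.5, -2.6, 264.4]
ee_rot: [0.001, 0.781, 0.625, -0.002]
force: [1.0, -0.5, -3.6]
grip_width: 0.358
```

```bash
python3 d.py '[(462.7,346.4,265)]'
python3 - <<'E'
from m import *
o=[]
for n in('top','side'):
    c=shot(n,n+'4'); im=cv2.resize(c['color'],None,fx=6,fy=6,interpolation=cv2.INTER_CUBIC)
    for z,r,col in((152,43,(0,0,255)),(152,62,(255,0,0))): cv2.polylines(im,[np.int32(proj(c,circ(440,-361,z,r))*6+3)],True,col,1)
    u,v=np.int32(proj(c,np.array([440,-361,152]))[0]*6); v=max(v,200); o.append(im[v-200:v+200,u-200:u+200])
cv2.imwrite('pics/g4.png',np.hstack(o))
E
```

```text
t 14.725 p [451.5  -2.6 264.4] F [ 1.  -0.5 -3.6] M [ 0.01  0.07 -0.01] w 0.358 z [-0.0016 -0.0031 -1.    ]
(462.7, 346.4, 265) [343.  -65.3  -1.7]
```

View pics/g4.png

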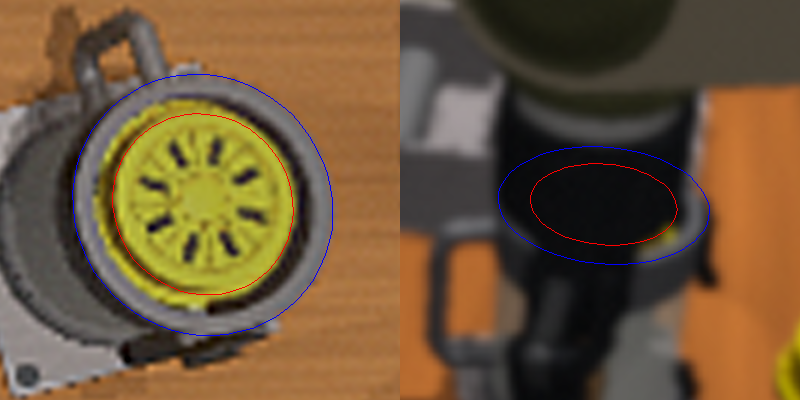

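Picture 8: from the top, the crown now fits the ring at rim height (z = 152) and is evenly sunk. The side view is blocked by the arm, so I'll recheck it later. Carrying the tool back.

move_arm --rows '[[[10, -2, 0, 0, -1], [30, -6, 0, 0, -1], [60, -11, 0, 0, -1], [97, -18, 0, 0, -1], [137, -26, 0, 0, -1], [177, -34, 0, 0, -1], [217, -41, 0, 0, -1], [257, -49, 0, 0, -1], [297, -57, 0, 0, -1], [328, -62, 0, 0, -1], [343, -65, 0, 0, -1], [343, -65, 0, 0, -1]]]'

```text
time_s: 16.32
eef_pos: [463.8, 344.9, 262.8]
ee_rot: [0.001, 0.781, 0.625, -0.002]
force: [-0.2, -0.8, -3.2]
grip_width: 0.355
```

```bash
python3 d.py '[(462.7,346.4,61)]'
python3 - <<'E'
from m import *
c=shot('side','side5'); im=cv2.resize(c['color'],None,fx=6,fy=6,interpolation=cv2.INTER_CUBIC)
for z,r,col in((152,43,(0,0,255)),(152,62,(255,0,0))): cv2.polylines(im,[np.int32(proj(c,circ(440,-361,z,r))*6+3)],True,col,1)
u,v=np.int32(proj(c,np.array([440,-361,152]))[0]*6)
cv2.imwrite('pics/g5.png',np.hstack([im[v-200:v+200,u-200:u+200],cv2.resize(c['color'],(534,400))[:,134:]]))
E
```

```text
t 16.325 p [463.8 344.9 262.8] F [-0.2 -0.8 -3.2] M [0.03 0.02 0.02] w 0.355 z [-0.002 -0.004 -1.   ]
(462.7, 346.4, 61) [  2.1  -1.2 201.8]
```

View pics/g5.png

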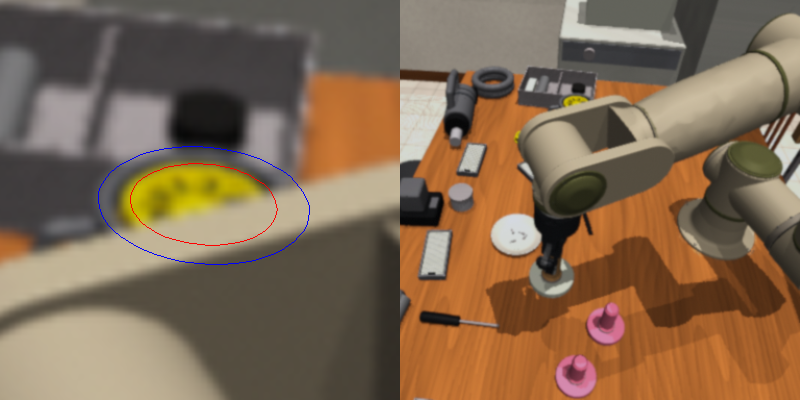

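Picture 9: the crown now sits at rim height (red ring), no longer proud. The tool is over its starting spot, clear of the pink ones. Lowering.

move_arm --rows '[[[1, 0, 20, 0, -1], [2, -1, 50, 0, -1], [2, -1, 80, 0, -1], [2, -1, 110, 0, -1], [2, -1, 140, 0, -1], [2, -1, 165, 0, -1], [2, -1, 182, 0, -1], [2, -1, 192, 0, -1], [2, -1, 197, 0, -1], [2, -1, 197, 0, -1]]]'

```text
time_s: 17.62
eef_pos: [463.3, 345.6, 66.3]
ee_rot: [0.001, 0.781, 0.624, -0.002]
force: [1.0, 0.5, -2.8]
grip_width: 0.359
```

move_arm --rows '[[[0, 0, 1, 0, -1], [0, 0, 2, 0, -1], [0, 0, 3, 0, -1], [0, 0, 4, 0, -1], [0, 0, 5, 0, -1], [0, 0, 5, 0, -1]]]'

```text
time_s: 18.38
eef_pos: [463.2, 345.5, 61.2]
ee_rot: [0.001, 0.781, 0.624, -0.002]
force: [-0.9, 0.2, -3.0]
grip_width: 0.354
```

move_arm --rows '[[[0, 0, 0.7, 0, -1], [0, 0, 1.4, 0, -1], [0, 0, 2, 0, -1], [0, 0, 2, 0, -1]]]'

```text
time_s: 18.88
eef_pos: [463.4, 345.6, 60.3]
ee_rot: [0.001, 0.781, 0.624, -0.002]
force: [-4.2, -3.9, 9.0]
grip_width: 0.355
```

Contact with the counter. I'll ease off slightly, open slowly, then withdraw straight up.

move_arm --rows '[[[0, 0, 0, 0, -1], [0, 0, 0, 0, -0.2], [0, 0, 0, 0, -0.1], [0, 0, 0, 0, 0.1], [0, 0, 0, 0, 0.4], [0, 0, 0, 0, 1], [0, 0, 0, 0, 1], [0, 0, 0, 0, 1], [0, 0, 0, 0, 1]]]'

```text
time_s: 20.0
eef_pos: [463.4, 345.6, 60.4]
ee_rot: [0.001, 0.781, 0.624, -0.002]
force: [0.3, 0.1, 0.1]
grip_width: 1.003
```

move_arm --rows '[[[0, 0, -10, 0, 1], [0, 0, -30, 0, 1], [0, 0, -60, 0, 1], [0, 0, -95, 0, 1], [0, 0, -130, 0, 1], [0, 0, -160, 0, 1], [0, 0, -180, 0, 1], [0, 0, -180, 0, 1]]]'

```text
time_s: 21.0
eef_pos: [463.9, 346.5, 242.1]
ee_rot: [0.002, 0.781, 0.624, 0.0]
force: [-0.1, -0.4, 0.1]
grip_width: 0.999
```

move_arm --rows '[[[10, -40, 0, 0, 1], [20, -85, 0, 0, 1], [30, -130, 0, 0, 1], [40, -175, 0, 0, 1], [50, -220, 0, 0, 1], [60, -260, 0, 0, 1], [70, -300, 0, 0, 1], [75, -320, 0, 0, 1], [75, -320, 0, 0, 1], [75, -320, 0, 0, 1]]]'

```text
time_s: 22.25
eef_pos: [168.8, 489.8, 240.6]
ee_rot: [0.002, 0.781, 0.624, -0.0]
force: [-0.2, 0.2, 0.4]
grip_width: 1.004
```

```bash
python3 d.py '[]'
python3 - <<'E'
from m import *
o=[]
for n in('top','side'):
    c=shot(n,n+'6'); im=cv2.resize(c['color'],None,fx=6,fy=6,interpolation=cv2.INTER_CUBIC)
    for P in((440,-361,152,43),(440,-361,152,62),(463,346,16,44),(463,346,98,16)): cv2.polylines(im,[np.int32(proj(c,circ(*P))*6+3)],True,(0,0,255),1)
    for q in((440,-361,152),(463,346,40)):
        u,v=np.int32(proj(c,np.array(q))[0]*6); v=max(v,150); o.append(im[v-150:v+150,u-200:u+200])
    hsv=cv2.cvtColor(c['color'],cv2.COLOR_BGR2HSV).astype(int)
    print(n,fit(c,blob(c,(hsv[...,1]<60)&(hsv[...,2]>130),(161,225) if n=='top' else (270,307)),14,44))
cv2.imwrite('pics/g6.png',np.vstack([np.hstack(o[:2]),np.hstack(o[2:])]))
a,b=load('top0')['color'],load('top6')['color']
cv2.imwrite('pics/g7.png',cv2.resize(np.vstack([a[60:270],b[60:270]]),None,fx=1.4,fy=1.4))
E
```

```text
t 22.25 p [168.8 489.8 240.6] F [-0.2  0.2  0.4] M [-0.04  0.02  0.03] w 1.004 z [ 0.0021 -0.0032 -1.    ]
top [463.31217098 346.19196845  43.28290461]
side [465.24813416 347.62884033  43.51344174]
```

View pics/g6.png

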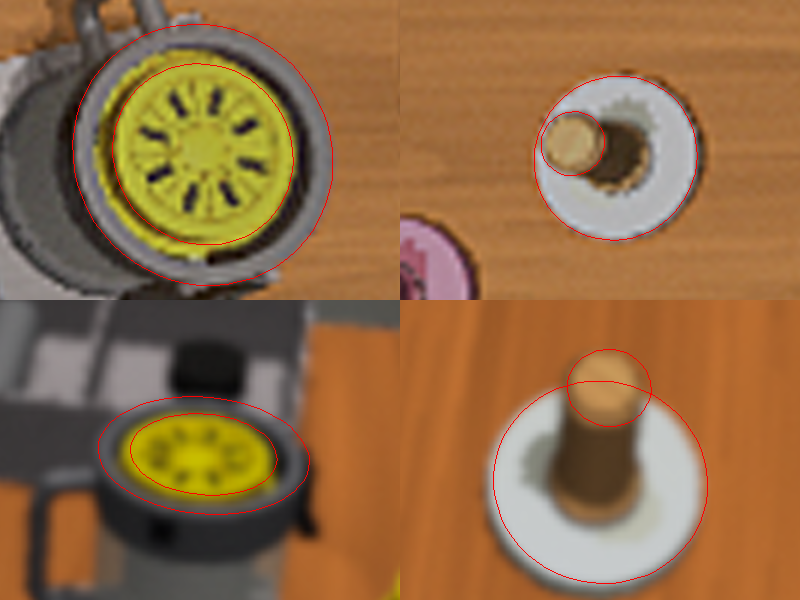

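View pics/g7.png

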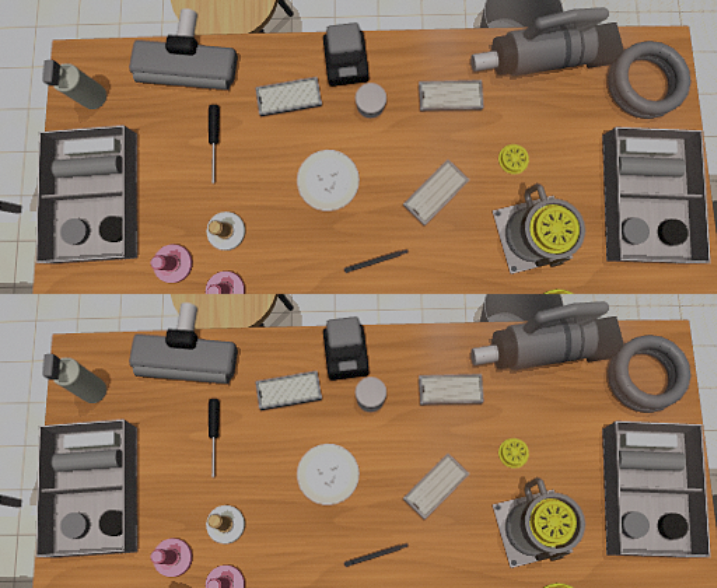

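Pictures 10 and 11: the cap is flush with the collar in both views. The tool stands upright within 2 mm of its start, and the bystanders are unmoved. Handing in.

```bash
python3 -c "
from h import *
print(ctrl.finish_job())"
```

```text
the job is handed in; nothing more can be done
None
```

The cap is pressed home and the seating tool is standing back on the counter. I handed the job in at about 22 s of the 51 s allowed. No verdict is reported.

I took the tool by its wooden handle and held it throughout. I pressed upright and centred to within a few mm by the camera fits. The cap went down from 14 mm proud to a firm stop at rim height. The disc's underside then read about 152 mm, with a net 13 N on the wrist and only 0.1 mm of further movement. I gave it one slightly firmer press before lifting off.

**Last checks:**
- **Cap:** both cameras show the crown level with the collar's rim and not proud.
- **Tool:** it stands upright within about 2 mm of where it started.
- **Bystanders:** none looks moved in the top view, before against after.
- **Gripper:** it is clear of everything, with the wrist force near zero.

**Not confirmed or disagreeing:**
- **Latch:** I did not measure whether it sprung back. That rests on the firm stop and the flush crown.
- **Bin axis:** the two cameras disagreed by 5–6 mm. I aimed between them, well inside the 20 mm centring limit. For that reason the pictures do not check the cap's sideways seating to within its 5 mm limit.

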